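Release the ratchet clamp and unload the jig

ROBOT

A 6-joint arm with a two-finger parallel gripper is mounted at the origin on the work surface. World frame = base frame: x ahead of the robot, y to its left, z up, the work surface at z = 0. Lengths are in m, angles in rad, forces in N, time in s.
With the tool pointing down it reaches from about 0.25 to 0.8 m from the base axis. Payload 3.9 kg.
Tool frame: the origin (TCP) lies between the finger pads; the fingertips stand 8 mm ahead of it and the grasp point (between the pads) lies 11 mm behind it; z points along the fingers, y is the direction in which the jaws open and shut (so a half turn about z gives the same grasp; the last joint's range is limited). The gripper opens to 85 mm and grips with 20 to 120 N. Pads are 22 mm wide; open, the fingers measure 114 mm over their backs; the gripper's body (76 mm by 85 mm) begins 54 mm behind the grasp point. The pads swing forward as they close: fully open they stand 13 mm farther back than shut.
Start: joints at [-1.271, 0.26, -0.138, 1.173, 0, 1.571], TCP at [0.155, -0.502, 0.239] pointing down, gripper open.
Joint ranges: [-2.78, 2.78], [-0.83, 1.72], [-1.28, 1.37], [-1.9, 2.12], [-1.57, 1.48], [-3.14, 3.14]. Speed limits (rad/s): [2.57, 2.57, 3.14, 3.14, 3.14, 3.14].

INTERFACE

Orientations are given as a unit quaternion [w, x, y, z].
In Python, from bench import manip gives the robot as it stands. The module is installed in compiled form; this text tells all that it offers.
- The arm moves only by the shell command python3 -m pendant 'ROWS'. ROWS is JSON, a list of rows, each an object of numbers: "x", "y", "z": the shift along the tool's x, y, z as a fraction of full scale; "wx", "wy", "wz": the turn, a rotation vector about the tool's x, y, z as a fraction of full scale; "claw": the closure, from 0 (fully open) to 1 (shut). In form: [{"x": .., "y": .., "z": .., "wx": .., "wy": .., "wz": .., "claw": ..}, ...]. A call has 1 to 5 rows; each row shifts and turns the pose as measured when the row begins, along the tool's axes as they then stand; what a row does not reach is not made up. Full scale, the value 1, is 0.5 m for a shift and 90 degrees for a turn. A row lasts 1/8 s, in which the tool goes at most 62.5 mm and 10.7 degrees, less where a joint would pass 70% of its speed; a pose out of reach is approached as far as the arm can. A call with a number of a shift or a turn outside -1 to 1 is refused whole. A call with a gripper value outside its range is refused whole. The fingers move at their own pace and stop on an object; the grip force is fixed at half the most. Time passes only in rows, so rows that do not move let the fingers close. It gives the time, the measured TCP pose, the force and the opening at its end, in the units of the state.
- manip.sense(): the state, without advancing time (a new reading comes with each control period).
- manip.camera(name): name is "scene" or "side" or "wrist"; returns a dict with "img" (400x640x3 uint8, blue, green, red), "fovy" (degrees; the focal length in pixels is half the picture's height over the tangent of half this angle, whatever the lens; pixels are square), "cx", "cy" (the principal point, pixels), "position" and "rotation" of the camera in the world; the wrist camera has in their place "hand_eye" (4x4, takes a point from camera to tool coordinates, whose origin is the TCP and whose axes are the flange's). Camera axes: x right, y down, z forward; pixel columns grow to the right and rows downward; lengths in m; the calibration is good to about 2 mm. A picture is of the moment at which its call begins: read the wrist's pose just before it. There is no depth.
- manip.finish_job(): hands the job in, once; it reports no verdict.
The state is a dict: "t": time; "q": joint angles; "qvel": joint speeds; "joint_efforts": joint torques, N m; "ee_pos": TCP position; "tcp_rot": TCP orientation; "wrist_force": force on the tool from outside, world axes, zero at the start; "moment": the same for the moment, N m; "width": finger opening in m.
Only numpy, scipy, OpenCV 4.12 (cv2) and the standard library are available. Lean on these libraries where they do the work, as an engineer would, in place of code of your own. Each camera call takes 0.05 s, during which the arm holds its last target. There are 200 camera calls.

TASK

Unload the clamping jig: press its red button so that the clear guard springs open, then lift the red tab of the sprung pawl off the ratchet wheel and hold it up until the clamp jaw has backed off all the way, and let the pawl drop back. Then take the freed wooden block out and lay it flat in the plywood tray without dropping it, leaving the other things on the bench where they are.

Things in the scene. Friction and masses are not known exactly. Their poses are not given: they have to be found in the camera images.
- jig: Clamping jig screwed to the bench: green base plate 260 (x) x 320 (y) x 16 mm. Origin under the centre of the base, z up; its front (button side) looks to its -x, roughly to the robot. 'Jig frame' below means from this origin, in mm. Ratchet wheel 74 mm across, 12 teeth, axis along y at (0, 124, 60), pawl above it. Screw bearing block at y 86 to 104, up to z 90.
- overarm_end (a point): Lower front edge, middle, of the fixed yellow overarm over the ratchet, jig frame (-15, 124, 216); it is 34 mm thick, its head 64 mm wide, and runs back to a column at x 98. It hangs 20 mm behind and 78 mm above the tab's centre, so a gripper pointing straight down strikes it: come from the front (-x) with fingers tilted about 40 deg from vertical, pointing down and to +x.
- bed_end (a point): Where the block's bed meets the fixed jaw, jig frame (0, -105, 45). Bed top at z 45, only 36 mm wide in x, so the block overhangs it by 4 mm each side. Fixed jaw: y -120 to -105, top at z 75, 50 mm wide. The moving jaw (50 mm wide, top at z 87) hooks a 5 mm lip over the block's other end until it backs off.
- button_top (a point): Centre of the top of the red release button, 30 mm across, on a black housing 44 x 50 mm (top at z 50) at the jig's front; jig frame (-108, -22.5, 62). Pressed straight down: travel 9 mm, spring 2 N at first to 5 N fully down; the guard's catch lets go after about 5 mm. Press until about 8 N are felt.
- lid (a joint): Opening angle (rad) of the clear clamshell guard with yellow edges, 128 x 210 x 48 mm, over block and jaws: 0 shut and caught; let go, it springs open in 1 to 2 s to its stop at 1.75, a little beyond upright. Hinge along jig y through (65, -22.5, 53). It cannot be forced while caught. Its front edge swings up and back, away from the button; open it stands behind x 60.
- pawl (a joint): Lift angle (rad) of the steel pawl: 0 down in the teeth, clear of them above about 0.11, stop at 0.26. Hinge along jig y through (75, 124, 105); lifting moves the tab up and a little to +x. A spring pulls it down (about 3 N at the tab, 4 N when lifted, 1 to 2 N more while the wheel loads it); let go, it snaps down into the next tooth.
- pawl_tab (a point): Centre of the upright red tab at the pawl's front end, 16 (x) x 14 (y) x 45 mm high, its top 20 mm above this point; jig frame (-35, 124, 138) when down; turns with the pawl. Pinch it across its 14 mm (along jig y, the hinge direction, so it can turn between the pads). Nothing stands beside it within 60 mm at its height.
- wheel (a joint): Angle (rad) of the ratchet wheel: about 0.03 when clamped and held by the pawl; while the pawl is held up a spring turns it slowly (about 2 s in all) to its stop at 2.09, fully backed off. If the pawl drops early, it catches near a multiple of 0.52 and must be lifted again.
- jaw (a joint): How far (m) the moving steel jaw has backed off along jig +y: 0 clamped to 0.036 fully back; driven by the wheel.
- block_center (a point): Centre of the loose wooden block, 44 (x) x 120 (y) x 34 mm (z), about 0.1 kg; at the start at (0, -44.5, 62) in the jig frame, with the jig's yaw. Grip it from above across its 44 mm.
- tray: Plywood tray fixed to the bench, left or right of the jig: outside 200 (x) x 150 (y) x 30 mm, walls 6 mm thick, floor top 6 mm above the bench; origin under its centre.
- offcut: small pale wood offcut, 34 x 70 x 18 mm, lying on the jig's base in front of the moving jaw's end; origin under its centre
- glue: white glue bottle with orange cap, 56 mm across, 170 mm tall, standing; origin under its centre
- tape: blue tape measure, 70 x 65 x 34 mm; origin under its centre
- screwdriver: screwdriver with orange handle, 190 mm long, lying left of the work area, roughly along x
- can: red tin, 70 mm across, 90 mm tall, standing; origin under its centre
- nozzle: grey plastic dust nozzle, 230 mm long, lying at the right of the work area

How it is judged:
By the outcome, as a careful person would: the job done as asked, in the order asked, and still so for the second after the job is handed in, with the robot touching nothing.
It also fails if it takes over 70 s, if anything falls off the work surface, if the arm or the gripper's body presses on something with over 40 N, if the wrist force passes 120 N, or if a joint passes its speed limit or range.

## Working session

There is one attempt and no reset: what is moved stays moved. The work goes in short steps, Python scripts to look and compute and a shell command to move; the robot and the scene stay as the last step left them, time stands still between calls to the robot, and variables do not carry over. Pictures are saved under pics/ and viewed, about 8 in all and at most 12, crops included, and the job is handed in when it is done.

```bash
mkdir -p pics
python3 - <<'E'
from bench import manip
import cv2,json
s=manip.sense();print({k:s[k] for k in('t','ee_pos','tcp_rot','width','wrist_force')})
for n in('scene','side'):
    c=manip.camera(n);cv2.imwrite(f'pics/{n}0.png',c['img'])
    print(n,c['fovy'],c['cx'],c['cy'],c['position'],c['rotation'],[k for k in c])
E
```

```text
{'t': 0.0, 'ee_pos': array([ 0.15486827, -0.50094186,  0.23848165]), 'tcp_rot': array([-9.41731713e-04,  9.88780372e-01,  1.49373585e-01, -1.43891316e-04]), 'width': 0.08517233032399425, 'wrist_force': array([-0.461021  , -0.07482978,  0.21390007])}
scene 53.40549809811371 320.5179594765807 207.8324362014675 [1.24347025 0.00517217 1.11606612] [-0.19906007  0.66705567  0.68608501 -0.21142179] ['img', 'fovy', 'cx', 'cy', 'position', 'rotation']
side 48.35802853394724 318.1990274574676 194.15979860307448 [0.11339431 0.86569303 1.23144451] [ 0.08726869 -0.22084486  0.90619423 -0.34989105] ['img', 'fovy', 'cx', 'cy', 'position', 'rotation']
```

View pics/scene0.png

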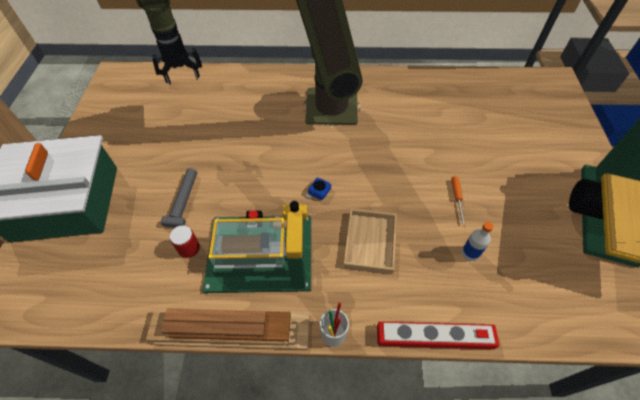

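View pics/side0.png

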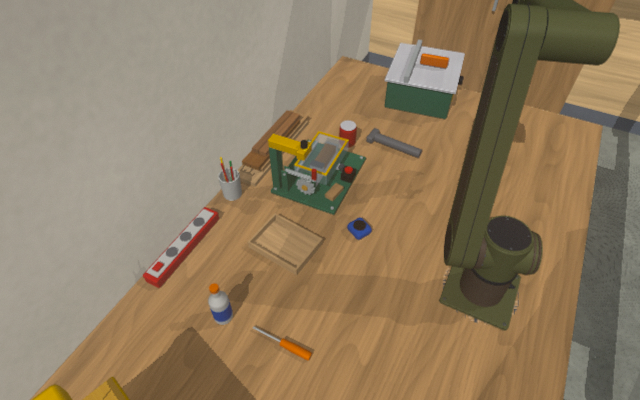

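```bash
cat > h.py <<'E'
import numpy as np,cv2
from bench import manip
from scipy.spatial.transform import Rotation as R
def rot(q): q=np.asarray(q,float); return R.from_quat(q[[1,2,3,0]])
CAM={'scene':(53.40549809811371,320.518,207.832,[1.24347025,0.00517217,1.11606612],[-0.19906007,0.66705567,0.68608501,-0.21142179]),
'side':(48.35802853394724,318.199,194.160,[0.11339431,0.86569303,1.23144451],[0.08726869,-0.22084486,0.90619423,-0.34989105])}
def camw(n): f,cx,cy,p,q=CAM[n]; return 200/np.tan(np.radians(f)/2),cx,cy,np.array(p),rot(q)
def wristcam(c,s):
    H=np.array(c['hand_eye']);Rt=rot(s['tcp_rot'])
    return 200/np.tan(np.radians(c['fovy'])/2),c['cx'],c['cy'],Rt.apply(H[:3,3])+s['ee_pos'],Rt*R.from_matrix(H[:3,:3])
def proj(cam,P):
    f,cx,cy,p,r=cam; v=r.inv().apply(np.atleast_2d(P)-p); return np.c_[cx+f*v[:,0]/v[:,2],cy+f*v[:,1]/v[:,2]]
def ray(cam,u,z):
    f,cx,cy,p,r=cam; d=r.apply([(u[0]-cx)/f,(u[1]-cy)/f,1]); return p+d*(z-p[2])/d[2]
E
python3 - <<'E'
from h import *
a=cv2.imread('pics/scene0.png');b=cv2.imread('pics/side0.png')
K=dict(fx=3,fy=3,interpolation=cv2.INTER_CUBIC)
o=np.zeros((600,800,3),np.uint8)
def put(im,x0,y0,w,h,X,Y): o[Y:Y+3*h,X:X+3*w]=cv2.resize(im[y0:y0+h,x0:x0+w],None,**K)
put(a,195,195,125,105,0,0); put(b,260,120,130,100,385,0)
put(a,335,200,70,80,0,320); put(b,240,205,95,75,385,320)
cv2.imwrite('pics/c1.png',o)
E
```

```text
(no output)
```

View pics/c1.png

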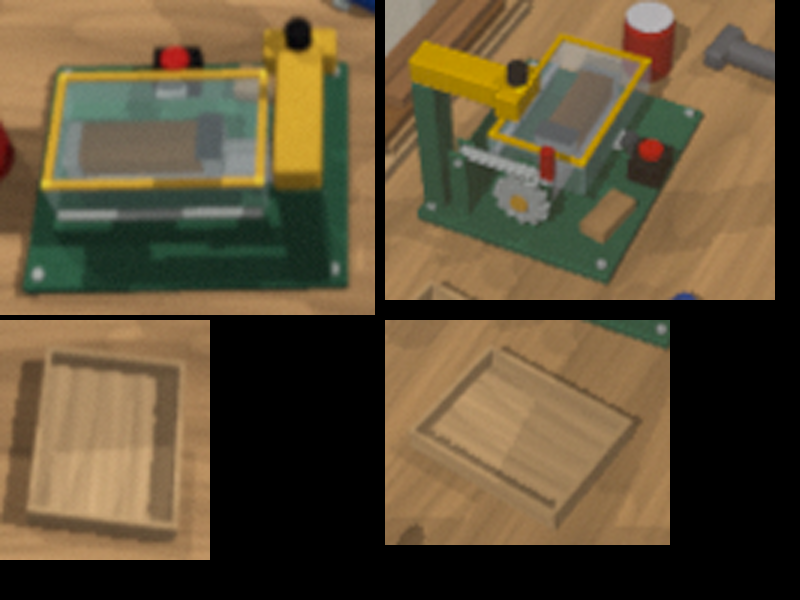

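Run:
```python
from h import *
from scipy.optimize import least_squares
A=lambda X,Y,x0,y0,ox=0,oy=0:((X-ox+.5)/3-.5+x0,(Y-oy+.5)/3-.5+y0)
S=lambda X,Y:('scene',A(X,Y,195,195)); D=lambda X,Y:('side',A(X,Y,260,120,385,0))
jig=[(S(24,291),(130,-160,0)),(S(348,287),(130,160,0)),(S(60,67),(-130,-160,16)),(S(347,65),(-130,160,16)),(S(175,58),(-108,-22.5,62)),
(S(57,76),(-63,-127.5,101)),(S(266,73),(-63,82.5,101)),(S(265,185),(65,82.5,101)),(S(45,187),(65,-127.5,101)),
(D(703,112),(-130,-160,16)),(D(608,282),(-130,160,0)),(D(420,217),(130,160,0)),(D(651,147),(-108,-22.5,62)),(D(547,149),(-35,124,158)),
(D(651,62),(-63,-127.5,101)),(D(584,163),(-63,82.5,101)),(D(490,135),(65,82.5,101)),(D(564,37),(65,-127.5,101))]
T=lambda X,Y:('scene',A(X,Y,335,200,0,320)); U=lambda X,Y:('side',A(X,Y,240,205,385,320))
tray=[(T(48,350),(-100,-75,30)),(T(182,363),(-100,75,30)),(T(176,527),(100,75,30)),(T(26,513),(100,-75,30)),
(U(495,348),(100,-75,30)),(U(640,420),(-100,-75,30)),(U(557,512),(-100,75,30)),(U(413,430),(100,75,30))]
def w(p,P): return R.from_euler('z',p[2]).apply(np.array(P)/1e3)+[p[0],p[1],0]
for n,d in(('jig',jig),('tray',tray)):
    f=lambda p:np.concatenate([(proj(camw(c),w(p,P))[0]-u) for (c,u),P in d])
    r=least_squares(f,[.5,0,0],loss='soft_l1'); print(n,r.x,'\n',np.round(f(r.x).reshape(-1,2),1).tolist())
```

```text
jig [ 0.67316847 -0.21410128  0.04271264] 
 [[-0.3, 1.3], [-0.3, 1.0], [-1.5, -1.0], [0.1, -1.7], [-0.7, -0.6], [0.7, -0.6], [0.5, -0.6], [-0.9, 0.2], [-1.5, 0.6], [0.5, -0.3], [-0.1, 1.8], [-1.0, 0.9], [0.1, 0.1], [0.1, 0.4], [0.2, 0.4], [-0.0, 2.0], [-0.7, 0.9], [-1.0, -0.3]]
tray [ 0.62344735  0.131545   -0.10621687] 
 [[-1.4, -1.8], [-0.1, -1.1], [-0.3, 0.1], [-0.5, -1.3], [-1.2, -1.2], [-1.9, 0.0], [-0.2, 1.3], [-1.3, 0.4]]
```

```bash
cat >> h.py <<'E'
JIG=np.array([0.67316847,-0.21410128,0.04271264])
def jw(P,J=None):
    J=JIG if J is None else J
    return R.from_euler('z',J[2]).apply(np.array(P,float)/1e3)+[J[0],J[1],0]
def tool(yaw,tilt=0):
    # tool x along heading yaw, z down; tilt turns z from down toward heading
    return R.from_euler('z',yaw)*R.from_euler('y',-tilt)*R.from_matrix(np.diag([1.,-1,-1]))
def plan(pos,rt=None):
    s=manip.sense();r=rot(s['tcp_rot']);d=r.inv().apply(np.array(pos)-s['ee_pos'])
    print('t',round(s['t'],2),'pos',np.round(s['ee_pos'],4),'F',np.round(s['wrist_force'],1),'w',round(s['width'],4))
    print('shift frac',np.round(d/.5,4),'rows>=',np.linalg.norm(d)/.0625)
    if rt is not None:
        v=(r.inv()*rt).as_rotvec();print('turn frac',np.round(v/(np.pi/2),4),'deg',np.degrees(np.linalg.norm(v)))
        print('shift frac after turn',np.round(rt.inv().apply(np.array(pos)-s['ee_pos'])/.5,4))
E
python3 - <<'E'
from h import *
c=manip.camera('wrist');print(np.round(c['hand_eye'],4),c['fovy'],c['cx'],c['cy'])
plan([.50,-.22,.33],tool(JIG[2]))
E
```

```text
[[ 3.000e-04 -9.578e-01 -2.874e-01  7.320e-02]
 [ 1.000e+00  6.000e-04 -7.000e-04 -3.000e-04]
 [ 9.000e-04 -2.874e-01  9.578e-01 -1.344e-01]
 [ 0.000e+00  0.000e+00  0.000e+00  1.000e+00]] 64.25609884301244 317.79844526492604 201.9089421685073
t 0.15 pos [ 0.1549 -0.5011  0.2386] F [ 0.2  0.8 -0.4] w 0.0856
shift frac [ 0.8254 -0.3336 -0.1822] rows>= 7.270203095720827
turn frac [-1.000e-03  1.000e-04  1.636e-01] deg 14.727063459225914
shift frac after turn [ 0.7136 -0.5322 -0.1827]
```

```bash
python3 -m pendant '[{"wz":0.082,"claw":1},{"wz":0.082,"claw":1},{"z":-0.12,"claw":1},{"z":-0.1,"x":0.06,"claw":1}]' | tail -c 400
python3 - <<'E'
from h import *
plan([.60,-.21,.35],tool(JIG[2]))
E
```

```text
t 0.15 pos [ 0.1549 -0.5011  0.2386] F [ 0.2  0.8 -0.4] w 0.0856
shift frac [ 1.0224 -0.2937 -0.2223] rows>= 8.694144792574203
turn frac [-1.000e-03  1.000e-04  1.636e-01] deg 14.727063459225914
shift frac after turn [ 0.9143 -0.5437 -0.2227]validation failed for argument at $[0]...
```

```bash
python3 -m pendant '[{"x":0,"y":0,"z":0,"wx":0,"wy":0,"wz":0.082,"claw":1},{"x":0,"y":0,"z":0,"wx":0,"wy":0,"wz":0.082,"claw":1},{"x":0,"y":0,"z":-0.12,"wx":0,"wy":0,"wz":0,"claw":1},{"x":0.06,"y":0,"z":-0.1,"wx":0,"wy":0,"wz":0,"claw":1}]' 2>&1| tail -c 600
python3 - <<'E'
from h import *
plan([.60,-.21,.35],tool(JIG[2]))
E
```

```text
t: 0.65
ee_pos: [0.1823, -0.4949, 0.3431]
tcp_rot: [-0.01, 1.0, 0.015, -0.003]
wrist_force: [0.4, -1.3, -0.4]
width: 0.0124
t 0.65 pos [ 0.1823 -0.4949  0.3431] F [ 0.4 -1.3 -0.4] w 0.0124
shift frac [ 0.8524 -0.5443 -0.0081] rows>= 8.090870338070987
turn frac [-0.0127  0.0038 -0.0078] deg 1.3834834811593435
shift frac after turn [ 0.859  -0.5336 -0.0138]
```

```bash
python3 -m pendant '[{"x":0.1,"y":-0.063,"z":0,"wx":-0.0127,"wy":0.0038,"wz":-0.0078,"claw":1},{"x":0.105,"y":-0.063,"z":0,"wx":0,"wy":0,"wz":0,"claw":1},{"x":0.105,"y":-0.065,"z":0,"wx":0,"wy":0,"wz":0,"claw":1},{"x":0.105,"y":-0.065,"z":0,"wx":0,"wy":0,"wz":0,"claw":1},{"x":0.105,"y":-0.065,"z":0,"wx":0,"wy":0,"wz":0,"claw":1}]' 2>&1| tail -c 600;  python3 -m pendant '[{"x":0.105,"y":-0.065,"z":0,"wx":0,"wy":0,"wz":0,"claw":1},{"x":0.105,"y":-0.065,"z":0,"wx":0,"wy":0,"wz":0,"claw":1},{"x":0.1,"y":-0.065,"z":0,"wx":0,"wy":0,"wz":0,"claw":1},{"x":0.02,"y":-0.02,"z":0,"wx":0,"wy":0,"wz":0,"claw":1}]' 2>&1| tail -c 600
python3 - <<'E'
from h import *
plan([.60,-.21,.35],tool(JIG[2]))
s=manip.sense();c=manip.camera('wrist');cv2.imwrite('pics/w1.png',c['img'])
np.savez('w1.npz',ee=s['ee_pos'],q=s['tcp_rot'])
cam=wristcam(c,s)
print(np.round(proj(cam,[jw(p) for p in[(-108,-22.5,62),(-35,124,158),(-130,160,16),(130,-160,16),(-130,-160,16),(130,160,16),(-63,-127.5,101),(65,82.5,101)]])).tolist())
E
```

```text
t: 1.27
ee_pos: [0.4408, -0.3258, 0.3466]
tcp_rot: [0.005, 1.0, 0.018, 0.002]
wrist_force: [0.5, -0.4, 0.8]
width: 0.0
t: 1.78
ee_pos: [0.6066, -0.2069, 0.3435]
tcp_rot: [0.004, 1.0, 0.02, 0.001]
wrist_force: [0.8, -0.7, -0.2]
width: -0.0001
t 1.77 pos [ 0.6066 -0.2069  0.3435] F [ 0.8 -0.7 -0.2] w -0.0001
shift frac [-0.0135  0.0058 -0.0129] rows>= 0.15661025003151863
turn frac [ 0.0055 -0.001  -0.0016] deg 0.5260056476427102
shift frac after turn [-0.0135  0.0056 -0.013 ]
[[341.0, 195.0], [202.0, 151.0], [217.0, 202.0], [448.0, 6.0], [429.0, 201.0], [198.0, 6.0], [431.0, 167.0], [249.0, 51.0]]
```

View pics/w1.png

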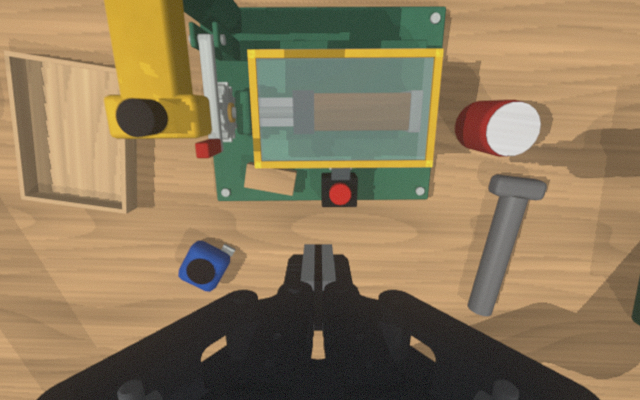

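Run:
```python
from h import *
from scipy.optimize import least_squares
z=np.load('w1.npz');s={'ee_pos':z['ee'],'tcp_rot':z['q']};c=manip.camera('wrist');cam=wristcam(c,s)
def fit(d,p0):
    w=lambda p,P:R.from_euler('z',p[2]).apply(np.array(P)/1e3)+[p[0],p[1],0]
    f=lambda p:np.concatenate([(proj(cam,w(p,P))[0]-u) for u,P in d])
    r=least_squares(f,p0,loss='soft_l1');print(r.x,np.round(f(r.x).reshape(-1,2),1).tolist())
fit([((340,194),(-108,-22.5,62)),((217,201),(-130,160,16)),((430,199),(-130,-160,16)),((446,8),(130,-160,16)),((433,167),(-63,-127.5,101)),((255,167),(-63,82.5,101)),((248,50),(65,82.5,101)),((441,50),(65,-127.5,101))],JIG)
fit([((6,53),(100,75,30)),((22,201),(-100,75,30)),((129,212),(-100,-75,30))],[.62,.13,-.1])
```

```text
[ 0.67381824 -0.21316311  0.04528715] [[0.1, 0.6], [-0.3, 0.4], [-1.8, 1.0], [1.4, -2.7], [-2.4, -0.6], [0.2, 0.5], [0.0, 0.3], [1.0, -0.5]]
[ 0.622952    0.13147182 -0.10415203] [[-0.5, -0.7], [1.7, -0.2], [-0.4, 2.6]]
```

```bash
sed -i 's/^JIG=.*/JIG=np.array([0.6735,-0.2135,0.044]); TRAY=np.array([.623,.1315,-.105])/' h.py
python3 - <<'E'
from h import *
plan(jw((-109,-22.5,95)),tool(JIG[2]))
E
```

```text
t 1.88 pos [ 0.6049 -0.2081  0.3441] F [ 0.6  0.3 -0.4] w 0.0
shift frac [-0.0817  0.0576  0.4988] rows>= 4.069352282575578
turn frac [ 0.0059 -0.0007 -0.0032] deg 0.6068951472174785
shift frac after turn [-0.0814  0.0618  0.4983]
```

```bash
python3 -m pendant '[{"x":-0.0817,"y":0.0576,"z":0,"wx":0.0059,"wy":-0.0007,"wz":-0.0032,"claw":1},{"x":0,"y":0,"z":0.12,"wx":0,"wy":0,"wz":0,"claw":1},{"x":0,"y":0,"z":0.12,"wx":0,"wy":0,"wz":0,"claw":1},{"x":0,"y":0,"z":0.12,"wx":0,"wy":0,"wz":0,"claw":1},{"x":0,"y":0,"z":0.08,"wx":0,"wy":0,"wz":0,"claw":1}]' >/dev/null
python3 - <<'E'
from h import *
plan(jw((-109,-22.5,73)),tool(JIG[2]))
E
```

```text
t 2.5 pos [ 0.5598 -0.2486  0.1257] F [-0.1  0.8  0.2] w -0.0002
shift frac [ 0.0112 -0.0163  0.1054] rows>= 0.857770666662606
turn frac [ 0.0058 -0.0057 -0.0064] deg 0.9266984163161716
shift frac after turn [ 0.0123 -0.0152  0.1054]
```

```bash
python3 -m pendant '[{"x":0.011,"y":-0.016,"z":0.04,"wx":0.0058,"wy":-0.0057,"wz":-0.0064,"claw":1},{"x":0,"y":0,"z":0.06,"wx":0,"wy":0,"wz":0,"claw":1},{"x":0,"y":0,"z":0,"wx":0,"wy":0,"wz":0,"claw":1}]' >/dev/null
python3 - <<'E'
from h import *
plan(jw((-109,-22.5,63)),tool(JIG[2]))
E
```

```text
t 2.88 pos [ 0.5607 -0.2422  0.0737] F [-0.3  0.6  0.4] w -0.0002
shift frac [ 0.01   -0.0023  0.0213] rows>= 0.18954077019207055
turn frac [-0.0015  0.0034 -0.0027] deg 0.4154298248990647
shift frac after turn [ 0.0099 -0.0024  0.0214]
```

```bash
python3 -m pendant '[{"x":0.01,"y":-0.002,"z":0.008,"wx":0,"wy":0.003,"wz":0,"claw":1},{"x":0,"y":0,"z":0.01,"wx":0,"wy":0,"wz":0,"claw":1}]'; python3 -m pendant '[{"x":0,"y":0,"z":0.01,"wx":0,"wy":0,"wz":0,"claw":1}]'
```

```text
t: 3.12
ee_pos: [0.5683, -0.242, 0.0685]
tcp_rot: [-0.0, 1.0, 0.02, 0.003]
wrist_force: [-2.3, 1.8, 4.1]
width: -0.0004
t: 3.25
ee_pos: [0.5684, -0.2421, 0.0646]
tcp_rot: [-0.0, 1.0, 0.02, 0.003]
wrist_force: [-2.5, 1.2, 3.9]
width: -0.0002
```

```bash
python3 -m pendant '[{"x":0,"y":0,"z":0.01,"wx":0,"wy":0,"wz":0,"claw":1}]';python3 -m pendant '[{"x":0,"y":0,"z":0.01,"wx":0,"wy":0,"wz":0,"claw":1}]'
```

```text
t: 3.38
ee_pos: [0.5686, -0.2421, 0.0606]
tcp_rot: [0.0, 1.0, 0.02, 0.003]
wrist_force: [-9.8, 3.0, 33.4]
width: 0.0001
t: 3.5
ee_pos: [0.5687, -0.2422, 0.0604]
tcp_rot: [0.001, 1.0, 0.02, 0.004]
wrist_force: [-16.0, 6.3, 50.2]
width: 0.0
```

```bash
python3 -m pendant '[{"x":-0.01,"y":0,"z":-0.06,"wx":0,"wy":0,"wz":0,"claw":1},{"x":-0.06,"y":0,"z":-0.1,"wx":0,"wy":0,"wz":0,"claw":0.6},{"x":-0.1,"y":-0.05,"z":-0.06,"wx":0,"wy":0,"wz":0,"claw":0.6},{"x":-0.08,"y":-0.08,"z":0,"wx":0,"wy":0,"wz":0,"claw":0.6}]'
python3 - <<'E'
from h import *
rt=tool(JIG[2],np.radians(40)); zt=rt.apply([0,0,1]);print(zt)
tab=jw((-35,124,146))   # grip point a bit above centre
print('tcp grasp',tab+zt*.011,'pre',tab+zt*.011-zt*.10)
plan(tab+zt*.011-zt*.10,rt)
c=manip.camera('side');cv2.imwrite('pics/s2.png',cv2.resize(c['img'][90:230,230:400],None,fx=3,fy=3))
E
```

```text
t: 4.0
ee_pos: [0.4452, -0.1851, 0.1735]
tcp_rot: [0.004, 1.0, 0.019, 0.011]
wrist_force: [0.3, 0.5, -0.2]
width: 0.034
[ 0.64216549  0.02827353 -0.76604444]
tcp grasp [ 0.64014346 -0.09084851  0.13757351] pre [ 0.57592691 -0.09367586  0.21417796]
t 4.0 pos [ 0.4452 -0.1851  0.1735] F [ 0.3  0.5 -0.2] w 0.034
shift frac [ 0.27   -0.172  -0.0771] rows>= 2.634209052560856
turn frac [ 0.0066  0.4307 -0.0015] deg 38.764389047599096
shift frac after turn [ 0.2586 -0.1712  0.1107]
```

View pics/s2.png

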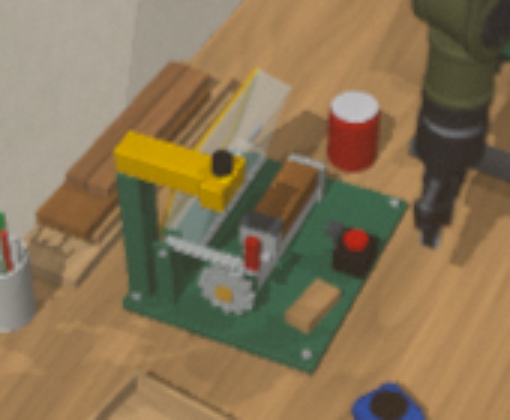

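```bash
python3 -m pendant '[{"x":0.03,"y":-0.05,"z":-0.07,"wx":0,"wy":0.11,"wz":0,"claw":0.5},{"x":0,"y":-0.06,"z":0,"wx":0,"wy":0.11,"wz":0,"claw":0.5},{"x":0,"y":-0.06,"z":0,"wx":0,"wy":0.11,"wz":0,"claw":0.5},{"x":0,"y":0,"z":0,"wx":0.006,"wy":0.1,"wz":0,"claw":0.5},{"x":0,"y":0,"z":0,"wx":0,"wy":0,"wz":0,"claw":0.5}]'>/dev/null
python3 - <<'E'
from h import *
rt=tool(JIG[2],np.radians(40)); zt=rt.apply([0,0,1])
plan(jw((-35,124,146))-zt*.09,rt)
E
```

```text
t 4.67 pos [ 0.4453 -0.0888  0.2015] F [-0.7  0.3 -1.1] w 0.0426
shift frac [0.2161 0.0222 0.1457] rows>= 2.0930505124320358
turn frac [-0.0067  0.0003 -0.0015] deg 0.6204233710519768
shift frac after turn [0.216  0.0212 0.1461]
```

```bash
python3 -m pendant '[{"x":0.1,"y":0.01,"z":0.06,"wx":-0.0067,"wy":0,"wz":-0.0015,"claw":0.5},{"x":0.1,"y":0.01,"z":0.06,"wx":0,"wy":0,"wz":0,"claw":0.5},{"x":0.02,"y":0,"z":0.02,"wx":0,"wy":0,"wz":0,"claw":0.5},{"x":0,"y":0,"z":0,"wx":0,"wy":0,"wz":0,"claw":0.5}]'>/dev/null
python3 - <<'E'
from h import *
rt=tool(JIG[2],np.radians(40)); zt=rt.apply([0,0,1])
plan(jw((-35,124,146))+zt*.011,rt)
s=manip.sense();c=manip.camera('wrist');cv2.imwrite('pics/w2.png',c['img'])
print(np.round(proj(wristcam(c,s),[jw((-35,124,158)),jw((-15,124,216)),jw((-43,124,115))])).tolist())
E
```

```text
t 5.17 pos [ 0.5869 -0.0965  0.2248] F [-0.5  0.6 -0.3] w 0.0427
shift frac [-0.0305 -0.0078  0.2022] rows>= 1.637340914560408
turn frac [ 0.0041 -0.0006  0.0002] deg 0.36906812776004033
shift frac after turn [-0.0303 -0.0065  0.2023]
[[313.0, 223.0], [312.0, 157.0], [314.0, 249.0]]
```

View pics/w2.png

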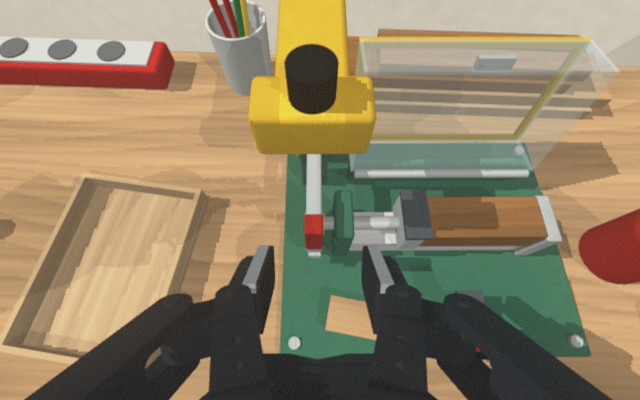

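```bash
python3 -m pendant '[{"x":-0.0305,"y":-0.0075,"z":0.05,"wx":0.004,"wy":0,"wz":0,"claw":0.5},{"x":0,"y":0,"z":0.08,"wx":0,"wy":0,"wz":0,"claw":0.5},{"x":0,"y":0,"z":0.05,"wx":0,"wy":0,"wz":0,"claw":0.5},{"x":0,"y":0,"z":0,"wx":0,"wy":0,"wz":0,"claw":0.5}]'
python3 - <<'E'
from h import *
rt=tool(JIG[2],np.radians(40)); zt=rt.apply([0,0,1])
plan(jw((-35,124,146))+zt*.011,rt)
E
```

```text
t: 5.72
ee_pos: [0.6303, -0.0923, 0.1451]
tcp_rot: [-0.007, 0.94, 0.019, 0.341]
wrist_force: [-0.9, 0.1, 0.3]
width: 0.0428
t 5.72 pos [ 0.6303 -0.0923  0.1451] F [-0.9  0.1  0.3] w 0.0428
shift frac [ 0.0056 -0.0022  0.0243] rows>= 0.19984604442771023
turn frac [ 0.0018  0.0014 -0.0013] deg 0.23226708002659505
shift frac after turn [ 0.0055 -0.0021  0.0243]
```

```bash
python3 -m pendant '[{"x":0.006,"y":-0.002,"z":0.03,"wx":0,"wy":0,"wz":0,"claw":0.5},{"x":0,"y":0,"z":0,"wx":0,"wy":0,"wz":0,"claw":1},{"x":0,"y":0,"z":0,"wx":0,"wy":0,"wz":0,"claw":1},{"x":0,"y":0,"z":0,"wx":0,"wy":0,"wz":0,"claw":1},{"x":0,"y":0,"z":0,"wx":0,"wy":0,"wz":0,"claw":1}]'
python3 - <<'E'
from h import *
s=manip.sense();r=rot(s['tcp_rot'])
# lift: grasp point turns about hinge; pos-only move (keep orientation)
J=R.from_euler('z',JIG[2]);g=s['ee_pos']-r.apply([0,0,.011]);j=J.inv().apply(g-[JIG[0],JIG[1],0])*1e3;print('grasp in jig',j)
h=np.array([75,j[1],105])
for a in(.1,.2):
    n=h+R.from_euler('y',a).apply(j-h);print(a,n-j,'tool frac',np.round(r.inv().apply(J.apply(n-j))/500,4))
E
```

```text
t: 6.35
ee_pos: [0.6416, -0.0913, 0.1371]
tcp_rot: [-0.006, 0.94, 0.019, 0.341]
wrist_force: [5.3, -0.4, -6.5]
width: 0.0128
grasp in jig [-33.51375552 123.54184728 145.57071662]
0.1 [ 4.59243004  0.         10.63061437] tool frac [ 0.0207 -0.     -0.0104]
0.2 [10.22320762  0.         20.74964197] tool frac [ 0.0423 -0.     -0.0187]
```

```bash
python3 -m pendant '[{"x":0.011,"y":0,"z":-0.005,"wx":0,"wy":0,"wz":0,"claw":1},{"x":0.011,"y":0,"z":-0.005,"wx":0,"wy":0,"wz":0,"claw":1},{"x":0.011,"y":0,"z":-0.005,"wx":0,"wy":0,"wz":0,"claw":1},{"x":0.01,"y":0,"z":-0.005,"wx":0,"wy":0,"wz":0,"claw":1},{"x":0,"y":0,"z":0,"wx":0,"wy":0,"wz":0,"claw":1}]'
python3 - <<'E'
from h import *
s=manip.sense();r=rot(s['tcp_rot']);J=R.from_euler('z',JIG[2]);g=s['ee_pos']-r.apply([0,0,.011]);j=J.inv().apply(g-[JIG[0],JIG[1],0])*1e3;print('grasp in jig',j)
E
```

```text
t: 6.98
ee_pos: [0.6432, -0.0912, 0.1419]
tcp_rot: [-0.006, 0.945, 0.017, 0.326]
wrist_force: [0.7, -0.1, 1.1]
width: 0.0129
grasp in jig [-31.61919706 123.59790523 150.54821179]
```

```bash
python3 -m pendant '[{"x":0.025,"y":0,"z":-0.01,"wx":0,"wy":0.01,"wz":0,"claw":1},{"x":0.02,"y":0,"z":-0.01,"wx":0,"wy":0.01,"wz":0,"claw":1}]'
python3 - <<'E'
from h import *
s=manip.sense();r=rot(s['tcp_rot']);J=R.from_euler('z',JIG[2]);g=s['ee_pos']-r.apply([0,0,.011]);j=J.inv().apply(g-[JIG[0],JIG[1],0])*1e3;print('grasp in jig',j)
E
```

```text
t: 7.22
ee_pos: [0.6497, -0.0909, 0.1566]
tcp_rot: [-0.006, 0.942, 0.016, 0.334]
wrist_force: [17.9, -0.7, -18.5]
width: 0.0128
grasp in jig [-25.30487052 123.59096089 165.15223717]
```

```bash
python3 -m pendant '[{"x":0,"y":0,"z":0,"wx":0,"wy":0,"wz":0,"claw":1},{"x":0.003,"y":0,"z":0,"wx":0,"wy":0,"wz":0,"claw":1},{"x":0.003,"y":0,"z":0,"wx":0,"wy":0,"wz":0,"claw":1}]'
python3 - <<'E'
from h import *
s=manip.sense();r=rot(s['tcp_rot']);J=R.from_euler('z',JIG[2]);g=s['ee_pos']-r.apply([0,0,.011]);j=J.inv().apply(g-[JIG[0],JIG[1],0])*1e3;print('grasp in jig',j)
c=manip.camera('side');cv2.imwrite('pics/s3.png',cv2.resize(c['img'][90:220,250:390],None,fx=4,fy=4,interpolation=cv2.INTER_CUBIC))
E
```

```text
t: 7.6
ee_pos: [0.6499, -0.0909, 0.1568]
tcp_rot: [-0.006, 0.943, 0.016, 0.332]
wrist_force: [0.6, -0.8, -4.6]
width: 0.0134
grasp in jig [-25.03953117 123.61315951 165.41171844]
```

View pics/s3.png

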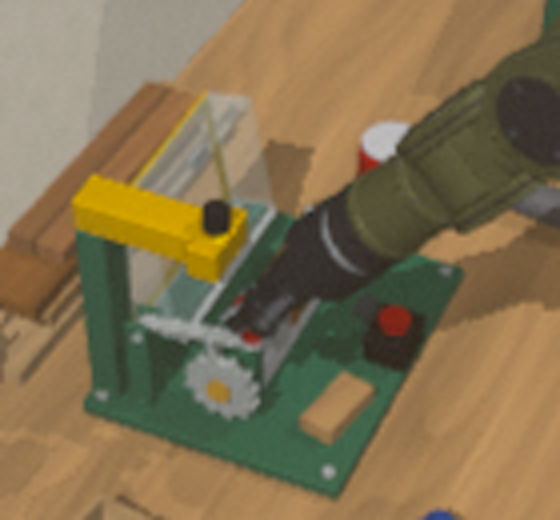

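```bash
for i in 1 2 3 4; do python3 -m pendant '[{"x":0.001,"y":0,"z":0,"wx":0,"wy":0,"wz":0,"claw":1},{"x":0.001,"y":0,"z":0,"wx":0,"wy":0,"wz":0,"claw":1},{"x":0.001,"y":0,"z":0,"wx":0,"wy":0,"wz":0,"claw":1},{"x":0.001,"y":0,"z":0,"wx":0,"wy":0,"wz":0,"claw":1},{"x":0.001,"y":0,"z":0,"wx":0,"wy":0,"wz":0,"claw":1}]' | egrep 't:|pos|force' | tr '\n' ' '; echo; done
python3 - <<'E'
from h import *
c=manip.camera('side');cv2.imwrite('pics/s4.png',cv2.resize(c['img'][90:220,250:390],None,fx=4,fy=4,interpolation=cv2.INTER_CUBIC))
E
```

```text
t: 8.28 ee_pos: [0.6501, -0.0909, 0.1572] tcp_rot: [-0.006, 0.944, 0.015, 0.33] wrist_force: [-0.8, -1.2, -5.3] 
t: 8.9 ee_pos: [0.6504, -0.0909, 0.1576] tcp_rot: [-0.006, 0.944, 0.015, 0.328] wrist_force: [-3.7, -2.2, -4.1] 
t: 9.52 ee_pos: [0.6506, -0.0908, 0.1579] tcp_rot: [-0.006, 0.945, 0.015, 0.327] wrist_force: [-4.6, -1.3, -2.5] 
t: 10.15 ee_pos: [0.6508, -0.0908, 0.1583] tcp_rot: [-0.006, 0.946, 0.015, 0.325] wrist_force: [-4.6, -1.4, -3.0]
```

View pics/s4.png

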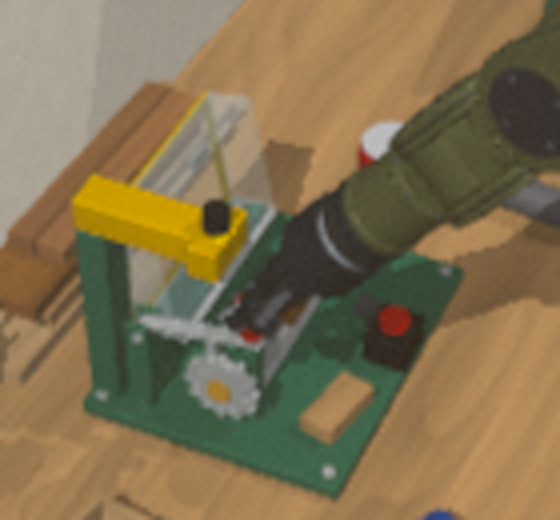

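Run:
```python
from h import *
s=manip.sense();c=manip.camera('wrist');cv2.imwrite('pics/w3.png',c['img']);cam=wristcam(c,s)
for b in(0,36): print(b,np.round(proj(cam,[jw((-25,15.5+b,87)),jw((25,15.5+b,87)),jw((0,15.5,79))])).tolist())
```

```text
0 [[480.0, 296.0], [466.0, 224.0], [468.0, 261.0]]
36 [[426.0, 296.0], [417.0, 225.0], [468.0, 261.0]]
```

View pics/w3.png

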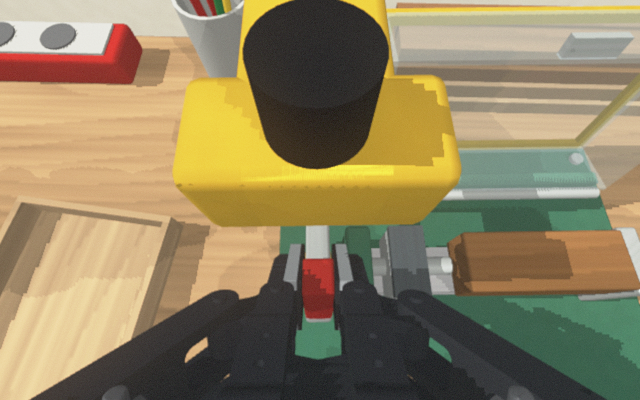

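```bash
python3 -m pendant '[{"x":0.001,"y":0,"z":0,"wx":0,"wy":0,"wz":0,"claw":1},{"x":0.001,"y":0,"z":0,"wx":0,"wy":0,"wz":0,"claw":1},{"x":0.001,"y":0,"z":0,"wx":0,"wy":0,"wz":0,"claw":1},{"x":0.001,"y":0,"z":0,"wx":0,"wy":0,"wz":0,"claw":1},{"x":0.001,"y":0,"z":0,"wx":0,"wy":0,"wz":0,"claw":1}]' |tail -1;  python3 -m pendant '[{"x":0,"y":0,"z":0,"wx":0,"wy":0,"wz":0,"claw":0.5},{"x":0,"y":0,"z":0,"wx":0,"wy":0,"wz":0,"claw":0.5},{"x":0,"y":0,"z":0,"wx":0,"wy":0,"wz":0,"claw":0.5}]'; python3 -m pendant '[{"x":-0.01,"y":0,"z":-0.04,"wx":0,"wy":0,"wz":0,"claw":0.5},{"x":0,"y":0,"z":-0.1,"wx":0,"wy":0,"wz":0,"claw":0.5},{"x":-0.04,"y":0,"z":-0.1,"wx":0,"wy":0,"wz":0,"claw":0.5},{"x":0,"y":0,"z":0,"wx":0,"wy":0,"wz":0,"claw":0.3}]'
python3 - <<'E'
from h import *
# block above
rt=tool(JIG[2]+np.pi/2)
plan(jw((0,-44.5,180)),tool(JIG[2]-np.pi/2));plan(jw((0,-44.5,180)),rt)
s=manip.sense();print(np.round(s['q'],2))
c=manip.camera('wrist');cv2.imwrite('pics/w4.png',c['img']);cam=wristcam(c,s)
print(np.round(proj(cam,[jw((-35,124,158)),jw((-29,124,180))])).tolist())
g=c['img'].astype(int);m=(g[...,2]>120)&(g[...,1]<60)&(g[...,0]<60);y,x=np.where(m);k=(abs(x-315)<60)&(y>150);print('red',x[k].min(),x[k].max(),y[k].min(),y[k].max()) if k.any() else None
E
```

```text
width: 0.0129
t: 11.25
ee_pos: [0.6583, -0.0908, 0.166]
tcp_rot: [-0.005, 0.943, 0.015, 0.331]
wrist_force: [-0.4, -0.4, -0.0]
width: 0.0427
t: 11.75
ee_pos: [0.5658, -0.094, 0.2506]
tcp_rot: [-0.005, 0.942, 0.016, 0.336]
wrist_force: [0.6, 0.2, 0.2]
width: 0.0589
t 11.75 pos [ 0.5658 -0.094   0.2506] F [0.6 0.2 0.2] w 0.0589
shift frac [0.0713 0.335  0.2414] rows>= 3.3520870357335957
turn frac [-0.3386 -0.3434  0.9516] deg 96.01563324679013
shift frac after turn [ 0.3372 -0.2048  0.1412]
t 11.75 pos [ 0.5658 -0.094   0.2506] F [0.6 0.2 0.2] w 0.0589
shift frac [0.0713 0.335  0.2414] rows>= 3.3520870357335957
turn frac [ 0.3442 -0.3395 -0.9626] deg 96.94744371632241
shift frac after turn [-0.3372  0.2048  0.1412]
[-0.27 -0.05 -0.74  0.22  0.19  2.91]
[[318.0, 207.0], [317.0, 190.0]]
red 311 325 201 227
```

```bash
Z='"x":0,"y":0,"z":0,"wx":0'; python3 -m pendant '[{"x":0,"y":0.05,"z":-0.03,"wx":0,"wy":-0.115,"wz":0,"claw":0.25},{"x":0,"y":0.05,"z":0,"wx":0,"wy":-0.115,"wz":0,"claw":0.25},{"x":0,"y":0.05,"z":0,"wx":0,"wy":-0.115,"wz":0,"claw":0.25},{"x":0,"y":0.05,"z":0,"wx":0,"wy":-0.1,"wz":0,"claw":0.25}]' >/dev/null; python3 -m pendant '[{"x":0,"y":0,"z":0,"wx":0,"wy":0,"wz":-0.118,"claw":0.25},{"x":0,"y":0,"z":0,"wx":0,"wy":0,"wz":-0.118,"claw":0.25},{"x":0,"y":0,"z":0,"wx":0,"wy":0,"wz":-0.118,"claw":0.25},{"x":0,"y":0,"z":0,"wx":0,"wy":0,"wz":-0.118,"claw":0.25},{"x":0,"y":0,"z":0,"wx":0,"wy":0,"wz":-0.118,"claw":0.25}]' >/dev/null; python3 -m pendant '[{"x":0,"y":0,"z":0,"wx":0,"wy":0,"wz":-0.118,"claw":0.25},{"x":0,"y":0,"z":0,"wx":0,"wy":0,"wz":-0.118,"claw":0.25},{"x":0,"y":0,"z":0,"wx":0,"wy":0,"wz":-0.118,"claw":0.25},{"x":0,"y":0,"z":0,"wx":0,"wy":0,"wz":0,"claw":0.25}]' >/dev/null
python3 - <<'E'
from h import *
plan(jw((0,-44.5,160)),tool(JIG[2]+np.pi/2)); print(np.round(manip.sense()['q'],2))
E
```

```text
t 13.43 pos [ 0.5793 -0.1932  0.2341] F [ 0.5  0.7 -0.2] w 0.0639
shift frac [-0.124   0.1958  0.1484] rows>= 2.2016488979957334
turn frac [ 0.0016 -0.0016 -0.0473] deg 4.265668869432181
shift frac after turn [-0.1379  0.1864  0.1482]
[-0.32  0.41  0.07  1.23  0.    1.28]
```

```bash
python3 -m pendant '[{"x":0,"y":0,"z":0,"wx":0,"wy":0,"wz":-0.0473,"claw":0.25},{"x":-0.07,"y":0.09,"z":0,"wx":0,"wy":0,"wz":0,"claw":0.25},{"x":-0.07,"y":0.097,"z":0,"wx":0,"wy":0,"wz":0,"claw":0.25},{"x":0,"y":0,"z":0.02,"wx":0,"wy":0,"wz":0,"claw":0.25}]' >/dev/null
python3 - <<'E'
from h import *
plan(jw((0,-44.5,160)),tool(JIG[2]+np.pi/2))
s=manip.sense();c=manip.camera('wrist');cv2.imwrite('pics/w5.png',c['img']);cam=wristcam(c,s)
print(np.round(proj(cam,[jw((a,b,79)) for a,b in((-22,-104.5),(22,-104.5),(22,15.5),(-22,15.5))]+[jw((-25,51.5,87))])).tolist())
E
```

```text
t 13.93 pos [ 0.6797 -0.2597  0.2171] F [-1.1  0.  -0.1] w 0.0639
shift frac [ 0.0033 -0.0081  0.1141] rows>= 0.9158544214435683
turn frac [-0.0008 -0.0031 -0.0057] deg 0.591202555838166
shift frac after turn [ 0.0039 -0.0082  0.1141]
[[291.0, 254.0], [338.0, 254.0], [339.0, 122.0], [286.0, 122.0], [279.0, 75.0]]
```

View pics/w5.png

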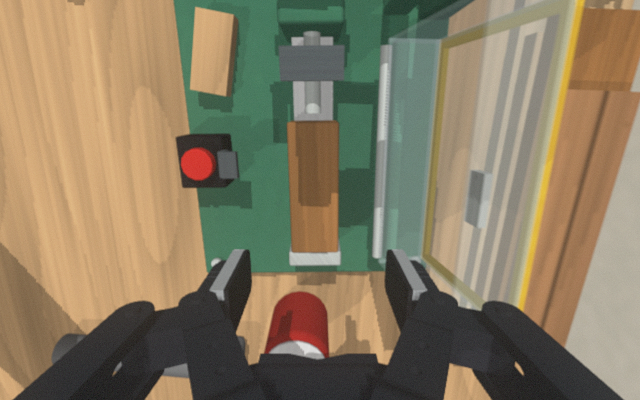

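```bash
python3 -m pendant '[{"x":0.004,"y":-0.008,"z":0.04,"wx":0,"wy":-0.003,"wz":-0.0057,"claw":0.25},{"x":0,"y":0,"z":0.1,"wx":0,"wy":0,"wz":0,"claw":0.25},{"x":0,"y":0,"z":0.09,"wx":0,"wy":0,"wz":0,"claw":0.25},{"x":0,"y":0,"z":0,"wx":0,"wy":0,"wz":0,"claw":0.25}]'
python3 - <<'E'
from h import *
plan(jw((0,-44.5,58)),tool(JIG[2]+np.pi/2))
E
```

```text
t: 14.48
ee_pos: [0.6696, -0.2529, 0.0982]
tcp_rot: [-0.004, 0.693, 0.721, -0.001]
wrist_force: [0.4, 0.7, 1.2]
width: 0.0641
t 14.47 pos [ 0.6696 -0.2529  0.0982] F [0.4 0.7 1.2] w 0.0641
shift frac [-0.0109  0.0119  0.0802] rows>= 0.6545620661948476
turn frac [-0.0042 -0.0022 -0.0032] deg 0.5161138769257801
shift frac after turn [-0.0107  0.0113  0.0803]
```

```bash
python3 -m pendant '[{"x":-0.0109,"y":0.0119,"z":0,"wx":-0.004,"wy":-0.002,"wz":-0.003,"claw":0.25},{"x":0,"y":0,"z":0.04,"wx":0,"wy":0,"wz":0,"claw":0.25},{"x":0,"y":0,"z":0.04,"wx":0,"wy":0,"wz":0,"claw":0.25},{"x":0,"y":0,"z":0,"wx":0,"wy":0,"wz":0,"claw":0.25}]'
python3 - <<'E'
from h import *
plan(jw((0,-44.5,58)),tool(JIG[2]+np.pi/2))
E
```

```text
t: 14.98
ee_pos: [0.6824, -0.2605, 0.0688]
tcp_rot: [0.008, 0.692, 0.722, 0.003]
wrist_force: [-0.1, -0.2, -0.3]
width: 0.0641
t 14.97 pos [ 0.6824 -0.2605  0.0688] F [-0.1 -0.2 -0.3] w 0.0641
shift frac [ 0.0058 -0.0139  0.0214] rows>= 0.20929086206050201
turn frac [ 0.01    0.0043 -0.0011] deg 0.9827437504145318
shift frac after turn [ 0.0056 -0.0136  0.0216]
```

```bash
python3 -m pendant '[{"x":0.004,"y":-0.011,"z":0.008,"wx":0.008,"wy":0.004,"wz":0,"claw":0.25},{"x":0,"y":0,"z":0.008,"wx":0,"wy":0,"wz":0,"claw":0.25},{"x":0,"y":0,"z":0,"wx":0,"wy":0,"wz":0,"claw":0.25}]' >/dev/null
python3 - <<'E'
from h import *
plan(jw((0,-44.5,58)),tool(JIG[2]+np.pi/2))
E
```

```text
t 15.35 pos [ 0.6796 -0.2599  0.0656] F [-0.5  0.6  0.5] w 0.0641
shift frac [ 0.0043 -0.0082  0.0151] rows>= 0.1417686788481701
turn frac [ 0.0061  0.0021 -0.0013] deg 0.5961067135559864
shift frac after turn [ 0.0043 -0.008   0.0152]
```

```bash
python3 -m pendant '[{"x":0.006,"y":-0.011,"z":0.012,"wx":0.006,"wy":0.003,"wz":0,"claw":0.25},{"x":0.002,"y":-0.004,"z":0.012,"wx":0.003,"wy":0,"wz":0,"claw":0.25},{"x":0,"y":0,"z":0,"wx":0,"wy":0,"wz":0,"claw":0.25}]' >/dev/null
python3 - <<'E'
from h import *
plan(jw((0,-44.5,58)),tool(JIG[2]+np.pi/2))
E
```

```text
t 15.72 pos [ 0.6713 -0.2559  0.0529] F [-0.3 -0.8  0.1] w 0.0642
shift frac [-0.0045  0.0081 -0.0103] rows>= 0.11067624972313146
turn frac [-0.0035 -0.0012 -0.0013] deg 0.3589858366485146
shift frac after turn [-0.0045  0.0081 -0.0103]
```

```bash
python3 -m pendant '[{"x":-0.004,"y":0.007,"z":-0.009,"wx":-0.003,"wy":0,"wz":0,"claw":0.25},{"x":0,"y":0,"z":0,"wx":0,"wy":0,"wz":0,"claw":0.25}]' >/dev/null
python3 - <<'E'
from h import *
plan(jw((0,-44.5,58)),tool(JIG[2]+np.pi/2))
E
```

```text
t 15.97 pos [ 0.6754 -0.2579  0.0576] F [ 0.2  0.4 -0.5] w 0.0642
shift frac [-0.0001  0.0002 -0.0008] rows>= 0.0067268372578081536
turn frac [-0.0002 -0.0012 -0.0013] deg 0.15823760360814826
shift frac after turn [-0.0001  0.0002 -0.0008]
```

Spot on; grip and lift.

```bash
python3 -m pendant '[{"x":0,"y":0,"z":0,"wx":0,"wy":0,"wz":0,"claw":1},{"x":0,"y":0,"z":0,"wx":0,"wy":0,"wz":0,"claw":1},{"x":0,"y":0,"z":0,"wx":0,"wy":0,"wz":0,"claw":1},{"x":0,"y":0,"z":0,"wx":0,"wy":0,"wz":0,"claw":1}]'; python3 -m pendant '[{"x":0,"y":0,"z":-0.02,"wx":0,"wy":0,"wz":0,"claw":1},{"x":0,"y":0,"z":-0.04,"wx":0,"wy":0,"wz":0,"claw":1},{"x":0,"y":0,"z":-0.08,"wx":0,"wy":0,"wz":0,"claw":1},{"x":0,"y":0,"z":-0.1,"wx":0,"wy":0,"wz":0,"claw":1},{"x":0,"y":0,"z":-0.06,"wx":0,"wy":0,"wz":0,"claw":1}]'
python3 - <<'E'
from h import *
plan([.48,-.25,.22],tool(JIG[2]+np.pi/2))
E
```

```text
t: 16.48
ee_pos: [0.6758, -0.2581, 0.0581]
tcp_rot: [-0.0, 0.692, 0.722, 0.001]
wrist_force: [0.2, -0.3, 0.6]
width: 0.0432
t: 17.1
ee_pos: [0.6725, -0.2571, 0.2086]
tcp_rot: [-0.005, 0.692, 0.722, -0.002]
wrist_force: [-0.6, 0.1, -2.2]
width: 0.0435
t 17.1 pos [ 0.6725 -0.2571  0.2086] F [-0.6  0.1 -2.2] w 0.0435
shift frac [ 0.0304 -0.3842 -0.0189] rows>= 3.0867490817369494
turn frac [-0.0061 -0.0037 -0.0013] deg 0.6550178295684094
shift frac after turn [ 0.0311 -0.3839 -0.0228]
```

```bash
python3 -m pendant '[{"x":0,"y":-0.08,"z":-0.02,"wx":-0.005,"wy":-0.003,"wz":0,"claw":1},{"x":0,"y":-0.1,"z":0,"wx":0,"wy":0,"wz":0,"claw":1},{"x":0,"y":-0.1,"z":0,"wx":0,"wy":0,"wz":0,"claw":1},{"x":0.03,"y":-0.08,"z":0,"wx":0,"wy":0,"wz":0,"claw":1},{"x":0,"y":0,"z":0,"wx":0,"wy":0,"wz":-0.1,"claw":1}]'>/dev/null; python3 -m pendant '[{"x":0,"y":0,"z":0,"wx":0,"wy":0,"wz":-0.11,"claw":1},{"x":0,"y":0,"z":0,"wx":0,"wy":0,"wz":-0.11,"claw":1},{"x":0,"y":0,"z":0,"wx":0,"wy":0,"wz":-0.11,"claw":1},{"x":0,"y":0,"z":0,"wx":0,"wy":0,"wz":-0.11,"claw":1},{"x":0,"y":0,"z":0,"wx":0,"wy":0,"wz":-0.11,"claw":1}]'>/dev/null; python3 -m pendant '[{"x":0,"y":0,"z":0,"wx":0,"wy":0,"wz":-0.11,"claw":1},{"x":0,"y":0,"z":0,"wx":0,"wy":0,"wz":-0.11,"claw":1},{"x":0,"y":0,"z":0,"wx":0,"wy":0,"wz":-0.04,"claw":1},{"x":0,"y":0,"z":0,"wx":0,"wy":0,"wz":0,"claw":1}]'
python3 - <<'E'
from h import *
plan([.48,.1315,.2],tool(TRAY[2]+np.pi))
E
```

```text
t: 18.85
ee_pos: [0.485, -0.2488, 0.2284]
tcp_rot: [0.003, 0.026, 1.0, -0.002]
wrist_force: [-0.2, 0.4, -1.5]
width: 0.0432
t 18.85 pos [ 0.485  -0.2488  0.2284] F [-0.2  0.4 -1.5] w 0.0432
shift frac [0.05   0.7592 0.054 ] rows>= 6.102147614956132
turn frac [-0.002   0.0044  0.0336] deg 3.0541442399308485
shift frac after turn [0.0896 0.7554 0.0569]
```

```bash
python3 -m pendant '[{"x":0,"y":0.08,"z":0,"wx":0,"wy":0,"wz":0.0336,"claw":1},{"x":0.013,"y":0.11,"z":0,"wx":0,"wy":0,"wz":0,"claw":1},{"x":0.013,"y":0.11,"z":0,"wx":0,"wy":0,"wz":0,"claw":1},{"x":0.013,"y":0.11,"z":0,"wx":0,"wy":0,"wz":0,"claw":1},{"x":0.013,"y":0.11,"z":0,"wx":0,"wy":0,"wz":0,"claw":1}]'>/dev/null; python3 -m pendant '[{"x":0,"y":0.1,"z":0,"wx":0,"wy":0,"wz":0,"claw":1},{"x":-0.08,"y":0.06,"z":0,"wx":0,"wy":0,"wz":0,"claw":1},{"x":-0.1,"y":0.02,"z":0.02,"wx":0,"wy":0,"wz":0,"claw":1},{"x":0,"y":0,"z":0,"wx":0,"wy":0,"wz":0,"claw":1}]'
python3 - <<'E'
from h import *
plan([TRAY[0],TRAY[1],.07],tool(TRAY[2]+np.pi))
E
```

```text
t: 19.98
ee_pos: [0.5885, 0.1018, 0.2204]
tcp_rot: [0.006, 0.06, 0.998, -0.002]
wrist_force: [-1.1, 0.2, -1.4]
width: 0.043
t 19.98 pos [0.5885 0.1018 0.2204] F [-1.1  0.2 -1.4] w 0.043
shift frac [-0.0577  0.0681  0.3014] rows>= 2.5146702884097936
turn frac [-0.0017  0.008  -0.0092] deg 1.1046792837746309
shift frac after turn [-0.0625  0.0664  0.3008]
```

```bash
python3 -m pendant '[{"x":-0.058,"y":0.067,"z":0,"wx":-0.0017,"wy":0.008,"wz":-0.0092,"claw":1},{"x":0,"y":0,"z":0.1,"wx":0,"wy":0,"wz":0,"claw":1},{"x":0,"y":0,"z":0.1,"wx":0,"wy":0,"wz":0,"claw":1},{"x":0,"y":0,"z":0.06,"wx":0,"wy":0,"wz":0,"claw":1},{"x":0,"y":0,"z":0,"wx":0,"wy":0,"wz":0,"claw":1}]'
python3 - <<'E'
from h import *
plan([TRAY[0],TRAY[1],.022],tool(TRAY[2]+np.pi))
s=manip.sense();c=manip.camera('wrist');cv2.imwrite('pics/w6.png',c['img'])
E
```

```text
t: 20.6
ee_pos: [0.6198, 0.1313, 0.0905]
tcp_rot: [-0.0, 0.055, 0.998, 0.0]
wrist_force: [-0.8, 0.1, -1.6]
width: 0.043
t 20.6 pos [0.6198 0.1313 0.0905] F [-0.8  0.1 -1.6] w 0.043
shift frac [-0.0064  0.001   0.137 ] rows>= 1.0969046335649926
turn frac [ 0.     -0.0002 -0.0034] deg 0.30886706811028064
shift frac after turn [-0.0064  0.001   0.137 ]
```

View pics/w6.png

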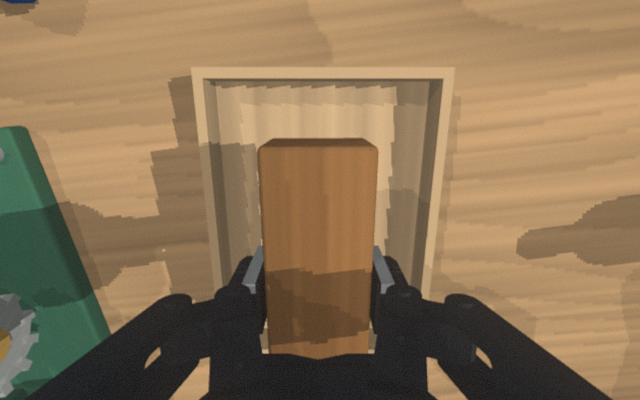

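```bash
python3 -m pendant '[{"x":-0.006,"y":0.001,"z":0.05,"wx":0,"wy":0,"wz":-0.003,"claw":1},{"x":0,"y":0,"z":0.05,"wx":0,"wy":0,"wz":0,"claw":1},{"x":0,"y":0,"z":0.015,"wx":0,"wy":0,"wz":0,"claw":1},{"x":0,"y":0,"z":0,"wx":0,"wy":0,"wz":0,"claw":1}]'
python3 - <<'E'
from h import *
plan([TRAY[0],TRAY[1],.02],tool(TRAY[2]+np.pi))
E
```

```text
t: 21.15
ee_pos: [0.63, 0.1325, 0.0436]
tcp_rot: [0.008, 0.054, 0.999, 0.002]
wrist_force: [-0.8, 0.4, -1.7]
width: 0.0432
t 21.15 pos [0.63   0.1325 0.0436] F [-0.8  0.4 -1.7] w 0.0432
shift frac [ 0.0146 -0.0038  0.0469] rows>= 0.39399303717749146
turn frac [ 0.0035  0.0103 -0.0016] deg 0.9902925818168989
shift frac after turn [ 0.0138 -0.0035  0.0471]
```

```bash
python3 -m pendant '[{"x":0.008,"y":-0.003,"z":0.015,"wx":0.0035,"wy":0.0103,"wz":0,"claw":1},{"x":0,"y":0,"z":0.015,"wx":0,"wy":0,"wz":0,"claw":1},{"x":0,"y":0,"z":0.008,"wx":0,"wy":0,"wz":0,"claw":1},{"x":0,"y":0,"z":0,"wx":0,"wy":0,"wz":0,"claw":1}]'
python3 - <<'E'
from h import *
plan([TRAY[0],TRAY[1],.019],tool(TRAY[2]+np.pi))
E
```

```text
t: 21.65
ee_pos: [0.6278, 0.1318, 0.0265]
tcp_rot: [0.002, 0.054, 0.999, 0.0]
wrist_force: [-0.6, -0.2, -0.3]
width: 0.0432
t 21.65 pos [0.6278 0.1318 0.0265] F [-0.6 -0.2 -0.3] w 0.0432
shift frac [ 0.0096 -0.0016  0.0149] rows>= 0.14225510512159642
turn frac [ 0.0007  0.0022 -0.0019] deg 0.2683920969177076
shift frac after turn [ 0.0096 -0.0016  0.0149]
```

```bash
for i in 1 2; do python3 -m pendant '[{"x":0,"y":0,"z":0.008,"wx":0,"wy":0.001,"wz":0,"claw":1},{"x":0,"y":0,"z":0,"wx":0,"wy":0,"wz":0,"claw":1}]'; done
```

```text
t: 21.9
ee_pos: [0.6278, 0.1318, 0.0222]
tcp_rot: [0.001, 0.054, 0.999, 0.0]
wrist_force: [0.2, -0.0, -0.9]
width: 0.0431
t: 22.15
ee_pos: [0.6287, 0.132, 0.0193]
tcp_rot: [0.001, 0.054, 0.999, 0.001]
wrist_force: [0.1, 0.1, -0.6]
width: 0.043
```

```bash
python3 -m pendant '[{"x":0,"y":0,"z":0.006,"wx":0,"wy":0,"wz":0,"claw":1}]';  python3 -m pendant '[{"x":0,"y":0,"z":0.005,"wx":0,"wy":0,"wz":0,"claw":1}]'
```

```text
t: 22.28
ee_pos: [0.6289, 0.1321, 0.0191]
tcp_rot: [0.002, 0.054, 0.999, 0.001]
wrist_force: [-8.2, -1.1, 28.9]
width: 0.0433
t: 22.4
ee_pos: [0.6289, 0.132, 0.0191]
tcp_rot: [0.002, 0.054, 0.999, 0.001]
wrist_force: [-5.5, -0.5, 14.1]
width: 0.043
```

```bash
python3 -m pendant '[{"x":0,"y":0,"z":0,"wx":0,"wy":0,"wz":0,"claw":0.3},{"x":0,"y":0,"z":0,"wx":0,"wy":0,"wz":0,"claw":0.3},{"x":0,"y":0,"z":0,"wx":0,"wy":0,"wz":0,"claw":0.3},{"x":0,"y":0,"z":-0.05,"wx":0,"wy":0,"wz":0,"claw":0.3},{"x":0,"y":0,"z":-0.1,"wx":0,"wy":0,"wz":0,"claw":0.3}]'; python3 -m pendant '[{"x":0,"y":0,"z":-0.12,"wx":0,"wy":0,"wz":0,"claw":0.3},{"x":0,"y":0,"z":-0.12,"wx":0,"wy":0,"wz":0,"claw":0.3},{"x":0.1,"y":0,"z":-0.06,"wx":0,"wy":0,"wz":0,"claw":0.3},{"x":0.12,"y":0,"z":0,"wx":0,"wy":0,"wz":0,"claw":0.3},{"x":0.1,"y":0,"z":0,"wx":0,"wy":0,"wz":0,"claw":0.3}]'
python3 - <<'E'
from h import *
K=dict(fx=2.3,fy=2.3,interpolation=cv2.INTER_CUBIC)
a=manip.camera('scene')['img'];b=manip.camera('side')['img']
o=np.zeros((600,800,3),np.uint8)
A=cv2.resize(a[170:300,150:490],None,**K);B=cv2.resize(b[90:215,230:430],None,**K);C=cv2.resize(b[180:300,230:370],None,**K)
o[:A.shape[0],:A.shape[1]]=A;o[305:305+B.shape[0],:B.shape[1]]=B;o[305:305+C.shape[0],465:465+C.shape[1]]=C
cv2.imwrite('pics/f.png',o)
E
```

```text
t: 23.02
ee_pos: [0.6252, 0.1312, 0.0903]
tcp_rot: [-0.003, 0.054, 0.999, -0.0]
wrist_force: [0.5, 0.6, 0.3]
width: 0.0597
t: 23.65
ee_pos: [0.4701, 0.1497, 0.2475]
tcp_rot: [0.003, 0.055, 0.998, 0.002]
wrist_force: [-0.3, 0.1, 0.1]
width: 0.0596
```

View pics/f.png

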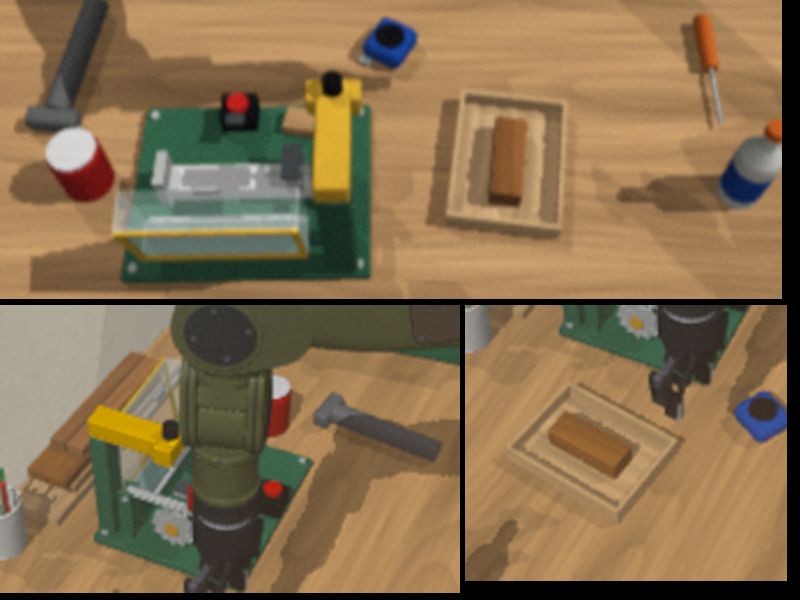

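The block lies flat in the tray, the guard is open, the jaw is back, the pawl is down, and the other things on the bench look undisturbed. I'll hand it in.

```bash
python3 -c "
from bench import manip
print(manip.finish_job(), manip.sense()['t'])"
```

```text
the job is handed in; nothing more can be done
the job is handed in; nothing more can be done
```

The job is done and handed in at about 24 s of the 70 s allowed. I pressed the button until the guard sprang open. I then held the pawl tab up for about 3.5 s and let it drop back. Finally I lifted the block out, set it down in the middle of the tray and backed the arm off.

**Last checks:**
- **Guard, jaw, pawl:** The last scene and side pictures show the guard open and the bed empty. The wrist pictures put the jaw at about its full 36 mm of travel. After release the tab was measured back at its "down" height.
- **Block:** It lies flat and centred in the tray. The tool height at contact (19.1 mm) matched the height worked out for the block resting on the tray floor.
- **Other things:** Nothing looks disturbed by eye. The offcut is partly hidden behind the overarm in the last scene picture.

**Not as intended:**
- **Button force:** The press bottomed out harder than the 8 N asked, reaching about 53 N at the wrist through the closed fingertips. That is below the 120 N wrist limit.
- **Setting the block down:** This briefly reached about 30 N.
- **Tab lift:** The first lift came up short at about 5 mm, so I continued to about 20 mm before holding.
- **Wheel angle:** I could not read it directly, so I inferred that it had run fully back from the jaw's position.

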